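# Make up two printmaking kits

### The arm

A 6-joint arm with a two-finger parallel gripper is mounted at the origin on the work surface. World frame = base frame: x ahead of the robot, y to its left, z up, the work surface at z = 0. Lengths are in m, angles in rad, forces in N, time in s.
With the tool pointing down it reaches from about 0.25 to 0.725 m from the base axis. Payload 4 kg.
Tool frame: the origin (TCP) lies between the finger pads; the fingertips stand 17 mm ahead of it and the grasp point (between the pads) lies 2 mm behind it; z points along the fingers, y is the direction in which the jaws open and shut (so a half turn about z gives the same grasp; the last joint's range is limited). The gripper opens to 85 mm and grips with 20 to 120 N. Pads are 22 mm wide; open, the fingers measure 114 mm over their backs; the gripper's body (76 mm by 85 mm) begins 54 mm behind the grasp point. The pads swing forward as they close: fully open they stand 13 mm farther back than shut.
Start: joints at [-1.173, 0.241, 0.005, 1.335, 0, 1.571], TCP at [0.194, -0.461, 0.248] pointing down, gripper open.
Joint ranges: [-2.72, 2.72], [-1.05, 1.87], [-1.09, 1.28], [-1.99, 2.15], [-1.42, 1.44], [-3.14, 3.14]. Speed limits (rad/s): [2.79, 2.79, 3.14, 3.14, 3.14, 3.14].

### API

Orientations are given as a unit quaternion [x, y, z, w].
In Python, from workcell import readout, viewer, order gives the robot as it stands. The module is installed in compiled form; this text tells all that it offers.
- The arm moves only by the shell command python3 -m crank 'ROWS'. ROWS is text: rows parted by semicolons, each of 7 numbers parted by spaces: the shift along the tool's x, y, z in m, then the turn, a rotation vector about the tool's x, y, z in rad, then the gripper's target within -1 to 1 (shut at 1, half-way at 0, fully open at -1). A call has 1 to 20 rows; each row shifts and turns the pose as measured when the row begins, along the tool's axes as they then stand; what a row does not reach is not made up. A row lasts 1/12 s, in which the tool goes at most 41.7 mm and 7.16 degrees, less where a joint would pass 70% of its speed; a pose out of reach is approached as far as the arm can. A call with a gripper value outside its range is refused whole. The fingers move at their own pace and stop on an object; the grip force is fixed at half the most. Time passes only in rows, so rows that do not move let the fingers close. It gives the time, the measured TCP pose, the force and the opening at its end, in the units of the state.
- readout.get_obs(): the state, without advancing time (a new reading comes with each control period).
- viewer.camera(name): name is "scene" or "top" or "wrist"; returns the picture (480x640x3 uint8, red, green, blue); there is no depth.
- viewer.calibration(name): a dict with "fx", "fy", "cx", "cy" (pixels), "eye" and "rotation" of the camera in the world. Camera axes: x right, y down, z forward; pixel columns grow to the right and rows downward; lengths in m; the calibration is good to about 2 mm. A picture is of the moment at which its call begins: read the wrist's pose just before it. calibration takes no time and is no camera call; for the wrist camera it gives the pose at the moment of the call.
- order.job_done(): hands the job in, once; it reports no verdict.
The state is a dict: "clock": time; "joint_pos": joint angles; "joint_vel": joint speeds; "tau": joint torques, N m; "eef_pos": TCP position; "tool_rot": TCP orientation; "ft_force": force on the tool from outside, world axes, zero at the start; "ft_torque": the same for the moment, N m; "grip_width": finger opening in m.
Only numpy, scipy, OpenCV 4.12 (cv2) and the standard library are available. Lean on these libraries where they do the work, as an engineer would, in place of code of your own. Each camera call takes 0.05 s, during which the arm holds its last target. There are 200 camera calls.

### The job

Make up the two printing kits: in the blue tray put the black ink jar and the green baren with the white handle, and in the red tray put the small yellow ink jar (not the big tub) and the dabber with the round wooden handle. Each thing gets a compartment of its own, either one, and stands upright and flat on the tray floor; set it down gently, do not drop it. Leave the blue ink jar and the orange-handled stamp where they are.

Things in the scene. Friction and masses are not known exactly. Their poses are not given: they have to be found in the camera images.
- tray_blue: blue plastic kit tray fixed flat on the table (it does not move): 192 mm long (its x axis) by 98 mm wide (its y axis), walls 20 mm high and 4 mm thick, and one 4 mm wide divider across the middle (20 mm high) that makes two square compartments, 90 mm by 90 mm inside, centred 47 mm either side of the middle along x. The floor is 4 mm thick. Origin: centre of the underside, z up, on the table at height 0.
- tray_red: red plastic kit tray fixed flat on the table (it does not move): 192 mm long (its x axis) by 98 mm wide (its y axis), walls 20 mm high and 4 mm thick, and one 4 mm wide divider across the middle (20 mm high) that makes two square compartments, 90 mm by 90 mm inside, centred 47 mm either side of the middle along x. The floor is 4 mm thick. Origin: centre of the underside, z up, on the table at height 0.
- ink_black: squat screw-top ink jar, black lid and black body with a pale label round the side; 58 mm across, 66 mm tall, about 0.25 kg, standing upright on the table, round so it may be gripped from any side. Origin: centre of its underside, z up.
- ink_yellow: squat screw-top ink jar, yellow lid and yellow body with a pale label round the side; 58 mm across, 66 mm tall, about 0.25 kg, standing upright on the table, round so it may be gripped from any side. Origin: centre of its underside, z up.
- baren: hand baren for rubbing prints: green disc 68 mm across and 14 mm thick, lying flat on the table, with an upright white bar handle on top, 56 mm long (its x axis), 24 mm wide (its y axis), from 14 mm to 50 mm above the underside; grip the bar across its 24 mm width. About 0.15 kg. Origin: centre of the disc's underside, z up.
- dabber: ink dabber standing on its pad: dark round rubber pad 52 mm across and 22 mm high, thin neck, then a pale wooden round handle 32 mm across from 36 mm to 66 mm above the underside (its top); grip the handle from any side. About 0.16 kg. Origin: centre of the pad's underside, z up.
- ink_blue: squat screw-top ink jar, blue lid and blue body with a pale label round the side; 58 mm across, 66 mm tall, about 0.25 kg, standing upright on the table, round so it may be gripped from any side. Origin: centre of its underside, z up. Not part of either kit: stays where it is.
- stamp: hand stamp, not part of either kit, stays where it is: rectangular brown wooden block 60 mm (x) by 42 mm (y) by 20 mm high with an orange underside and a round orange handle 28 mm across, top at 64 mm. Origin: centre of its underside, z up.

How it is judged:
At the end, for the whole second after the job is handed in: Black ink and baren in the blue tray, yellow ink and dabber in the red tray, one per compartment, on the tray floor (underside under 9 mm above the tray's own underside), upright within 0.1 rad, at rest; blue ink jar and stamp upright within 0.1 rad, under 30 mm from their starts (y of ink_black in the frame of tray_blue between -0.043 and 0.043 m and z of ink_black in the frame of tray_blue between 0 and 0.009 m and angle between each of ink_black, baren, ink_yellow, dabber, ink_blue, stamp's own z axis and vertical below 0.1 rad and linear speed of each of ink_black, baren, ink_yellow, dabber below 0.02 m/s and angular speed of each of ink_black, baren, ink_yellow, dabber below 0.3 rad/s and y of baren in the frame of tray_blue between -0.043 and 0.043 m and z of baren in the frame of tray_blue between 0 and 0.009 m and ((x of ink_black in the frame of tray_blue between 0.004 and 0.09 m and x of baren in the frame of tray_blue between -0.09 and -0.004 m) or (x of ink_black in the frame of tray_blue between -0.09 and -0.004 m and x of baren in the frame of tray_blue between 0.004 and 0.09 m)) and y of ink_yellow in the frame of tray_red between -0.043 and 0.043 m and z of ink_yellow in the frame of tray_red between 0 and 0.009 m and y of dabber in the frame of tray_red between -0.043 and 0.043 m and z of dabber in the frame of tray_red between 0 and 0.009 m and ((x of ink_yellow in the frame of tray_red between 0.004 and 0.09 m and x of dabber in the frame of tray_red between -0.09 and -0.004 m) or (x of ink_yellow in the frame of tray_red between -0.09 and -0.004 m and x of dabber in the frame of tray_red between 0.004 and 0.09 m)) and distance of each of ink_blue, stamp from where it was at the start of the episode below 0.03 m); the robot touches nothing.
It fails at once if the blue ink jar or the stamp is moved 30 mm or more from its place (distance of any of ink_blue, stamp from where it was at the start of the episode above 0.03 m).
It fails at once if a kit thing is dropped (falls free of the fingers faster than 0.7 m/s, a drop of about 25 mm) ((linear speed of ink_black above 0.7 m/s and contact force between ink_black and the fingers below 0.05 N) or (linear speed of baren above 0.7 m/s and contact force between baren and the fingers below 0.05 N) or (linear speed of ink_yellow above 0.7 m/s and contact force between ink_yellow and the fingers below 0.05 N) or (linear speed of dabber above 0.7 m/s and contact force between dabber and the fingers below 0.05 N)).
It also fails if it takes over 112 s, if anything falls off the work surface, if the arm or the gripper's body presses on something with over 40 N, if the wrist force passes 120 N, or if a joint passes its speed limit or range.

## Working session

There is one attempt and no reset: what is moved stays moved. The work goes in short steps, Python scripts to look and compute and a shell command to move; the robot and the scene stay as the last step left them, time stands still between calls to the robot, and variables do not carry over. Pictures are saved under pics/ and viewed, about 12 in all and at most 16, crops included, and the job is handed in when it is done.

```bash
mkdir -p pics
cat > h.py <<'E'
import numpy as np,cv2
from scipy.spatial.transform import Rotation as R
from workcell import readout,viewer,order
def snap(n,f,crop=None,s=1):
    c=viewer.calibration(n);im=viewer.camera(n)[:,:,::-1]
    if crop: x0,y0,x1,y1=crop; im=im[y0:y1,x0:x1]
    if s!=1: im=cv2.resize(im,None,fx=s,fy=s,interpolation=cv2.INTER_CUBIC)
    cv2.imwrite('pics/'+f+'.png',im);return c
def ray(c,u,v,z):
    d=np.array(c['rotation'])@np.array([(u-c['cx'])/c['fx'],(v-c['cy'])/c['fy'],1]);e=np.array(c['eye'])
    return e+d*(z-e[2])/d[2]
def rows(target,yaw=None):
    o=readout.get_obs();r=R.from_quat(o['tool_rot']);d=r.inv().apply(np.array(target)-o['eef_pos'])
    print('tool shift',d.round(4),'tcp',np.round(o['eef_pos'],4),'yaxis',r.apply([0,1,0]).round(3),'zaxis',r.apply([0,0,1]).round(3))
E
python3 - <<'E'
from h import *
for n in('top','scene'):
    c=snap(n,n+'1');print(n,c)
rows([0,0,0]);print(readout.get_obs())
E
```

```text
top {'fx': 465.2216423642606, 'fy': 465.2216423642606, 'cx': 310.7255311606568, 'cy': 244.3668528714147, 'eye': array([ 0.43382975, -0.0112873 ,  0.96824029]), 'rotation': array([ 0.70960186, -0.70279055,  0.03774525, -0.03355503])}
scene {'fx': 454.04828028692674, 'fy': 454.04828028692674, 'cx': 311.3495908569407, 'cy': 240.69039038375738, 'eye': array([0.85294713, 0.50479444, 0.64915737]), 'rotation': array([ 0.24617351,  0.88958009, -0.36958216, -0.10702754])}
tool shift [-0.     -0.499   0.2484] tcp [ 0.1935 -0.4605  0.2475] yaxis [ 0.387 -0.922 -0.002] zaxis [-0.001  0.002 -1.   ]
{'clock': 0.1, 'joint_pos': array([-1.17302995e+00,  2.41369414e-01,  3.85904958e-03,  1.33520611e+00,
        1.34633148e-05,  1.57081381e+00]), 'joint_vel': array([-0.00182604, -0.00233986,  0.00329087, -0.00181226,  0.00028457,
        0.00042138]), 'tau': array([-4.24474529e-04, -3.73137474e+01,  2.53010005e+01,  1.08107945e-02,
       -2.14827469e-05,  4.84653725e-06]), 'eef_pos': array([ 0.19347602, -0.46046875,  0.24748612]), 'tool_rot': array([ 9.80289120e-01,  1.97565987e-01, -1.83095127e-04, -9.42475075e-04]), 'ft_force': array([ 0.99112036, -0.8448674 , -0.14391596]), 'ft_torque': array([-0.00680959, -0.02585401, -0.00401552]), 'grip_width': 0.08516868936218622}
```

View pics/top1.png

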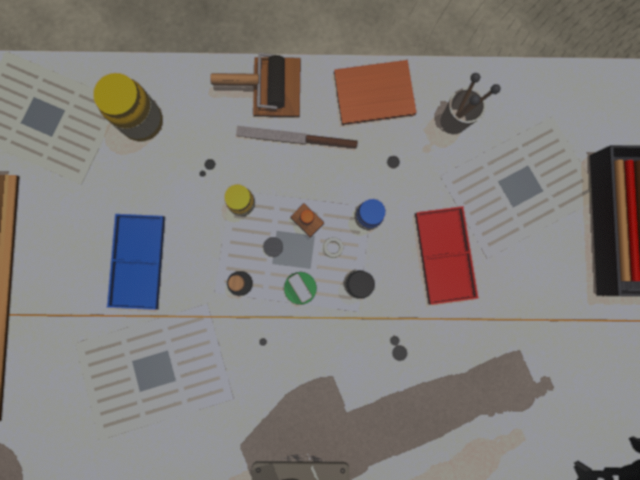

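View pics/scene1.png

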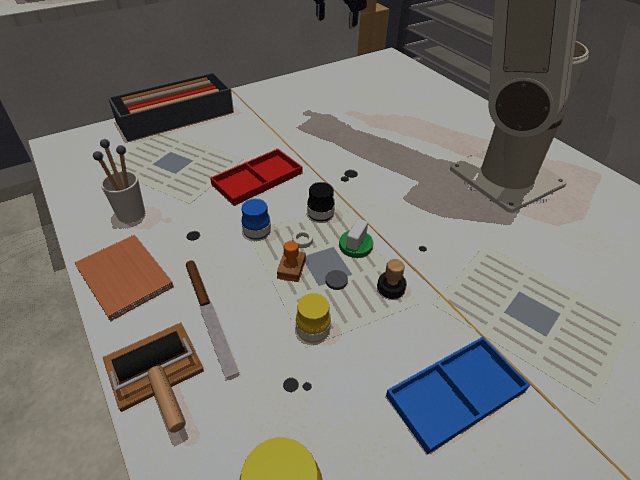

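The top view shows the kit things in the centre: yellow (238,198), dabber (238,283), baren (300,288), black (360,284), blue jar (371,213) and stamp (307,219). The blue tray is at about (136,261) and the red tray at about (447,255). The calibration rotation is a quaternion. I'll take an enlarged crop next.

```bash
sed -i "s/np.array(c\['rotation'\])@np.array(\(\[.*,1\]\));e/R.from_quat(c['rotation']).apply(\1);e/" h.py
python3 - <<'E'
from h import *
im=cv2.imread('pics/top1.png')[170:320,100:490]
cv2.imwrite('pics/crop.png',cv2.resize(im,None,fx=2,fy=2,interpolation=cv2.INTER_CUBIC))
c=viewer.calibration('top')
print(ray(c,311,244,0))
E
```

```text
[ 0.53264022 -0.01714132  0.        ]
```

View pics/crop.png

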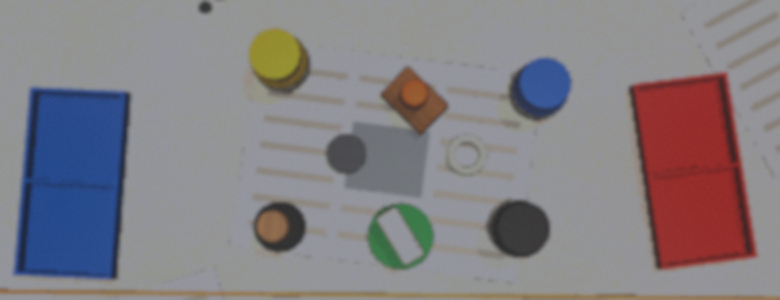

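Crop readings (crop pixels): yellow lid (275,54), black lid (521,227), dabber top (271,226), baren bar (400,236), stamp handle (414,94), blue lid (545,84). The tray rim corners are also readable.

Run:
```python
from h import *
c=viewer.calibration('top')
f=lambda u,v,z:ray(c,u/2+100-.25,v/2+170-.25,z)[:2]
for n,p in dict(yel=(275,54,.066),blk=(521,227,.066),dab=(271,226,.066),bar=(400.5,236,.05),disc=(401,237,.014),stamp=(414,94,.064),blue=(545,84,.066)).items(): print(n,f(*p).round(4))
P=[f(u,v,.05) for u,v in((377,213),(391,207),(424,258),(410,266))]
d=P[2]+P[3]-P[0]-P[1];print('bar long dir deg',np.degrees(np.arctan2(d[1],d[0])),np.linalg.norm(d)/2)
for n,q in dict(B=((31,88),(129,93),(116,278),(16,274)),R=((630,86),(726,73),(755,256),(658,268))).items():
    P=np.array([f(u,v,.02) for u,v in q]);m=P.mean(0);d=(P[2]+P[3]-P[0]-P[1])/2;L=np.linalg.norm(d);d/=L
    print(n,'centre',m.round(4),'len',L,'yaw',np.degrees(np.arctan2(d[1],d[0])),'near',m+d*.047,'far',m-d*.047)
w=viewer.calibration('wrist');o=readout.get_obs();r=R.from_quat(o['tool_rot'])
print('wrist cam in tool',r.inv().apply(w['eye']-o['eef_pos']),(r.inv()*R.from_quat(w['rotation'])).as_matrix().round(2),w['fx'])
```

```text
yel [0.6179 0.1292]
blk [ 0.4505 -0.1127]
dab [0.4492 0.1288]
bar [0.4409 0.004 ]
disc [0.4402 0.0041]
stamp [ 0.5799 -0.0079]
blue [ 0.5908 -0.1365]
bar long dir deg -146.8615609717257 0.06038648012223518
B centre [0.4924 0.3384] len 0.18928284964096526 yaw 178.3863753167653 near [0.44545927 0.33976893] far [0.539422   0.33712195]
R centre [ 0.5114 -0.2933] len 0.1888781739186583 yaw -172.2443201502691 near [ 0.46481178 -0.29968263] far [ 0.55795192 -0.2869974 ]
wrist cam in tool [ 0.06899524 -0.00101729 -0.12685352] [[-0.   -0.96 -0.27]
 [ 1.   -0.   -0.  ]
 [ 0.   -0.27  0.96]] 392.1171766989037
```

```bash
python3 -m crank '0 0 0 0 0 0.1 -1;0 0 0 0 0 0.1 -1;0 0 0 0 0 0.1 -1;0 0 0 0 0 0.1 -1;0.021 -0.029 0 0 0 0 -1;0.021 -0.029 0 0 0 0 -1;0.021 -0.029 0 0 0 0 -1;0.021 -0.029 0 0 0 0 -1;0.021 -0.029 0 0 0 0 -1;0.021 -0.029 0 0 0 0 -1;0.021 -0.029 0 0 0 0 -1;0.021 -0.029 0 0 0 0 -1;0.021 -0.029 0 0 0 0 -1;0.021 -0.029 0 0 0 0 -1;0.021 -0.029 0 0 0 0 -1;0.021 -0.029 0 0 0 0 -1;0 0 0 0 0 0 -1'
python3 - <<'E'
from h import *
rows([.4505,-.1127,.12]);print(readout.get_obs()['joint_pos'].round(3))
c=snap('wrist','w1');print(c)
E
```

```text
clock: 1.52
eef_pos: [0.4616, -0.1032, 0.2403]
tool_rot: [1.0, -0.017, -0.005, -0.006]
ft_force: [0.7, -0.8, -0.1]
grip_width: 0.0855
tool shift [-0.0096  0.0113  0.1203] tcp [ 0.4616 -0.1032  0.2403] yaxis [-0.033 -0.999 -0.012] zaxis [-0.009  0.012 -1.   ]
[-0.226  0.2   -0.068  1.314  0.01   2.949]
{'fx': 392.1171766989037, 'fy': 392.1171766989037, 'cx': 325.8600543584375, 'cy': 239.83477481788012, 'eye': array([ 0.53130094, -0.10588188,  0.36650215]), 'rotation': array([-0.68864973,  0.71117096,  0.10572017, -0.09391839])}
```

View pics/w1.png

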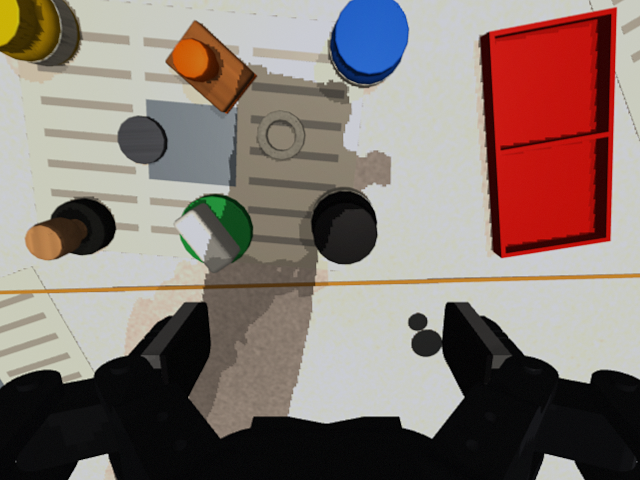

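Wrist view: black lid at about (344,231), baren bar top at about (207,238), dabber handle top at about (45,241). The red tray rim corners are (483,33), (616,9), (609,241) and (502,257). J6 is near its limit, so I'll work with the tool turned half a turn.

```bash
python3 - <<'E'
from h import *
c=viewer.calibration('wrist')
for n,p in dict(blk=(344,231,.066),bar=(207,238,.05),dab=(45,241,.066),blue=(370,33,.066)).items(): print(n,ray(c,*p)[:2].round(4))
P=np.array([ray(c,u,v,.02)[:2] for u,v in((483,33),(616,9),(609,241),(502,257))]);d=(P[2]+P[3]-P[0]-P[1])/2;print(P.mean(0),np.linalg.norm(d),np.degrees(np.arctan2(d[1],d[0])))
E
python3 -m crank '-0.003 0.002 0 0 0 -0.12 -1;0 0 0 0 0 -0.12 -1;0 0 0 0 0 -0.12 -1;0 0 0 0 0 -0.12 -1;0 0 0 0 0 -0.12 -1;0 0 0 0 0 -0.12 -1;0 0 0 0 0 -0.12 -1;0 0 0 0 0 -0.12 -1;0 0 0 0 0 -0.12 -1;0 0 0 0 0 -0.12 -1;0 0 0 0 0 -0.12 -1;0 0 0 0 0 -0.12 -1;0 0 0 0 0 -0.12 -1;0 0 0 0 0 -0.12 -1;0 0 0 0 0 -0.12 -1;0 0 0 0 0 -0.12 -1;0 0 0 0 0 -0.12 -1;0 0 0 0 0 -0.12 -1;0 0 0 0 0 -0.12 -1;0 0 0 0 0 -0.12 -1'
python3 -m crank '0 0 0 0 0 -0.12 -1;0 0 0 0 0 -0.12 -1;0 0 0 0 0 -0.12 -1;0 0 0 0 0 -0.12 -1;0 0 0 0 0 -0.12 -1;0 0 0 0 0 -0.12 -1;0 0 0 0 0 0 -1;0 0 0 0 0 0 -1'
python3 - <<'E'
from h import *
rows([.449,-.113,.045]);o=readout.get_obs();print(o['joint_pos'].round(3))
r=R.from_quat(o['tool_rot']);z=r.apply([0,0,1]);print('level rotvec tool',r.inv().apply(np.cross(z,[0,0,-1])).round(4))
E
```

```text
blk [ 0.4487 -0.1158]
bar [ 0.442  -0.0009]
dab [0.4481 0.1248]
blue [ 0.5896 -0.1368]
[ 0.50739214 -0.29632651] 0.19135087900826447 -171.26626953310242
clock: 3.23
eef_pos: [0.4368, -0.1234, 0.2327]
tool_rot: [0.335, 0.942, -0.002, -0.02]
ft_force: [-0.6, 0.2, -0.6]
grip_width: 0.0855
clock: 3.9
eef_pos: [0.4282, -0.1311, 0.2303]
tool_rot: [-0.03, 0.999, 0.006, -0.024]
ft_force: [-0.6, -0.1, 0.1]
grip_width: 0.085
tool shift [-0.0308  0.0145  0.1842] tcp [ 0.4282 -0.1311  0.2303] yaxis [-0.059  0.998  0.013] zaxis [-0.049  0.01  -0.999]
[-0.294  0.185 -0.115  1.321 -0.005 -0.353]
level rotvec tool [ 0.0126 -0.0484  0.    ]
```

```bash
cat >> h.py <<'E'
def go(target,yaw=180):
    o=readout.get_obs();r=R.from_quat(o['tool_rot']);t=R.from_euler('z',yaw,degrees=True)*R.from_matrix(np.diag([1,-1,-1]))
    d=np.array(target)-o['eef_pos']
    print('turn',(r.inv()*t).as_rotvec().round(3),'| shift in target frame',t.inv().apply(d).round(4),'now frame',r.inv().apply(d).round(4),'| tcp',o['eef_pos'].round(4),'F',o['ft_force'].round(1),'w',o['grip_width'].round(4),'t',round(o['clock'],1),'j6',o['joint_pos'][5].round(2))
E
python3 -m crank '0 0 0 0.013 -0.048 0 -1;-0.008 0.005 0.03 0 0 0 -1;-0.008 0.005 0.03 0 0 0 -1;-0.007 0.005 0.03 0 0 0 -1;0 0 0 0 0 0 -1;0 0 0 0 0 0 -1'
python3 -c "
from h import *
go([.4496,-.1142,.045],183)"
```

```text
clock: 4.4
eef_pos: [0.4505, -0.1187, 0.14]
tool_rot: [-0.018, 1.0, -0.002, 0.003]
ft_force: [0.6, 0.1, 0.9]
grip_width: 0.0855Traceback (most recent call last):
  File "<string>", line 3, in <module>
    go([.4496,-.1142,.045],183)
    ~~^^^^^^^^^^^^^^^^^^^^^^^^^
  File "h.py", line 18, in go
    print('turn',(r.inv()*t).as_rotvec().round(3),'| shift in target frame',t.inv().apply(d).round(4),'now frame',r.inv().apply(d).round(4),'| tcp',o['eef_pos'].round(4),'F',o['ft_force'].round(1),'w',o['grip_width'].round(4),'t',round(o['clock'],1),'j6',o['joint_pos'][5].round(2))
                                                                                                                                                                                                         ^^^^^^^^^^^^^^^^^^^^^
AttributeError: 'float' object has no attribute 'round'
```

```bash
sed -i "s/o\['grip_width'\].round(4)/round(float(o['grip_width']),4)/" h.py
python3 -m crank '0.001 0.0045 0.01 0 0 0 -1;0 0 0.025 0 0 0 -1;0 0 0.025 0 0 0 -1;0 0 0.02 0 0 0 -1;0 0 0.012 0 0 0 -1;0 0 0 0 0 0 -1;0 0 0 0 0 0 -1'
python3 -c "
from h import *
go([.4496,-.1142,.045],183)"
```

```text
clock: 4.98
eef_pos: [0.4552, -0.1197, 0.0565]
tool_rot: [-0.012, 1.0, -0.005, 0.01]
ft_force: [0.1, 0.1, 1.0]
grip_width: 0.0855
turn [-0.01   0.019 -0.029] | shift in target frame [0.0053 0.0058 0.0115] now frame [0.0057 0.0058 0.0113] | tcp [ 0.4552 -0.1197  0.0565] F [0.1 0.1 1. ] w 0.0855 t 5.0 j6 -0.28
```

```bash
python3 -m crank '0.005 0.006 0.005 -0.01 0.019 0 -1;0.001 0.002 0.007 0 0 0 -1;0 0 0 0 0 0 -1;0 0 0 0 0 0 1;0 0 0 0 0 0 1;0 0 0 0 0 0 1;0 0 0 0 0 0 1;0 0 0 0 0 0 1;0 0 0 0 0 0 1;0 0 0 0 0 0 1;0 0 0 0 0 0 1;0 0 0 0 0 0 1'
python3 -c "
from h import *
go([.4496,-.1142,.045],180)"
```

```text
clock: 5.98
eef_pos: [0.4528, -0.1137, 0.0504]
tool_rot: [-0.01, 1.0, -0.002, 0.004]
ft_force: [0.6, 0.3, 1.1]
grip_width: 0.0512
turn [-0.004  0.008  0.02 ] | shift in target frame [ 0.0032 -0.0005  0.0054] now frame [ 0.0032 -0.0004  0.0054] | tcp [ 0.4528 -0.1137  0.0504] F [0.6 0.3 1.1] w 0.0512 t 6.0 j6 -0.27
```

```bash
python3 -m crank '0 0 0 0 0 0 1;0 0 0 0 0 0 1;0 0 0 0 0 0 1;0 0 -0.015 0 0 0 1;0 0 -0.015 0 0 0 1;0 0 -0.02 0 0 0 1;0 0 -0.02 0 0 0 1;0 0 0 0 0 0 1'
python3 -c "
from h import *
go([.4496,-.1142,.17],180)
snap('wrist','w2')"
```

```text
clock: 6.65
eef_pos: [0.4496, -0.1126, 0.1201]
tool_rot: [-0.01, 1.0, -0.001, 0.0]
ft_force: [0.6, -0.9, -1.4]
grip_width: 0.0502
turn [-0.002  0.     0.02 ] | shift in target frame [-0.     -0.0016 -0.0499] now frame [-0.     -0.0017 -0.0499] | tcp [ 0.4496 -0.1126  0.1201] F [ 0.6 -0.9 -1.4] w 0.0502 t 6.7 j6 -0.26
```

View pics/w2.png

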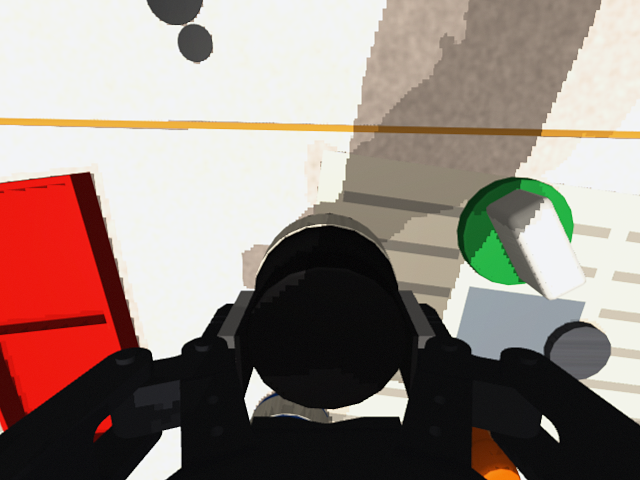

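The black jar is held by its lid, upright, at (325,320). I'll lift it and carry it to the far compartment of the blue tray.

```bash
python3 -m crank '0 0 -0.025 0 0 0.02 1;0 0 -0.025 0 0 0 1;-0.005 0.015 0 0 0 0 1;-0.005 0.028 0 0 0 0 1;-0.005 0.028 0 0 0 0 1;-0.005 0.028 0 0 0 0 1;-0.005 0.028 0 0 0 0 1;-0.005 0.028 0 0 0 0 1;-0.005 0.028 0 0 0 0 1;-0.005 0.028 0 0 0 0 1;-0.005 0.028 0 0 0 0 1;-0.005 0.028 0 0 0 0 1;-0.005 0.028 0 0 0 0 1;-0.005 0.028 0 0 0 0 1;-0.005 0.028 0 0 0 0 1;-0.005 0.028 0 0 0 0 1;-0.005 0.028 0 0 0 0 1;-0.005 0.015 0 0 0 0 1;0 0 0 0 0 0 1;0 0 0 0 0 0 1'
python3 -c "
from h import *
go([.539,.337,.09],180)
print(snap('wrist','w3'))"
```

```text
clock: 8.37
eef_pos: [0.519, 0.3267, 0.1295]
tool_rot: [0.003, 1.0, -0.006, -0.023]
ft_force: [-0.6, -1.5, -2.6]
grip_width: 0.0504
turn [-0.013 -0.046 -0.005] | shift in target frame [-0.02    0.0103  0.0395] now frame [-0.0217  0.0109  0.0384] | tcp [0.519  0.3267 0.1295] F [-0.6 -1.5 -2.6] w 0.0504 t 8.4 j6 0.56
{'fx': 392.1171766989037, 'fy': 392.1171766989037, 'cx': 325.8600543584375, 'cy': 239.83477481788012, 'eye': array([0.45641362, 0.32983269, 0.25937473]), 'rotation': array([0.70393499, 0.70107411, 0.07558095, 0.08519471])}
```

View pics/w3.png

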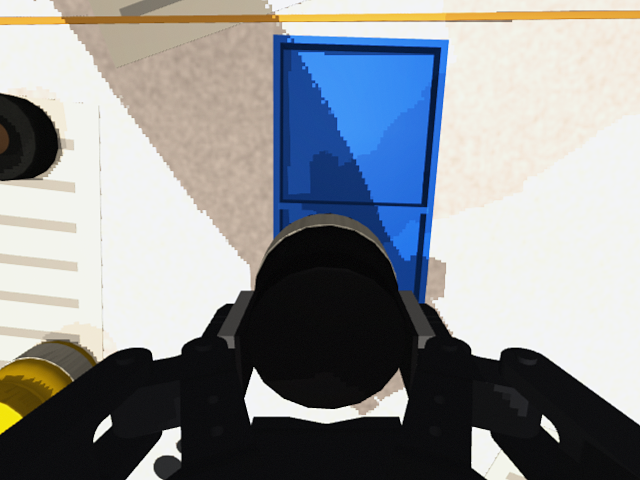

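The tray's near rim corners are (275,36) and (448,41), with the divider at about row 207.

```bash
cat >> h.py <<'E'
def cal(eye,q):
    c=viewer.calibration('wrist');c['eye']=np.array(eye);c['rotation']=np.array(q);return c
E
python3 - <<'E'
from h import *
c=cal([0.45641362, 0.32983269, 0.25937473],[0.70393499, 0.70107411, 0.07558095, 0.08519471])
for p in((275,36),(448,41),(276,207),(432,210)):print(ray(c,*p,.02)[:2].round(4))
E
python3 -m crank '0 0 0 -0.013 -0.046 0 1;-0.008 0.005 0 0 0 0 1;-0.008 0.005 0 0 0 0 1;-0.005 0.002 0 0 0 0 1;0 0 0 0 0 0 1;0 0 0 0 0 0 1'
python3 -c "
from h import *
go([.539,.337,.06],180)"
```

```text
[0.3946 0.2986]
[0.3981 0.3953]
[0.4911 0.2958]
[0.4933 0.3916]
clock: 8.92
eef_pos: [0.5369, 0.3301, 0.1231]
tool_rot: [0.006, 1.0, -0.004, -0.006]
ft_force: [0.3, 0.6, -1.9]
grip_width: 0.0504
turn [-0.009 -0.011 -0.012] | shift in target frame [-0.0021  0.0069  0.0631] now frame [-0.0027  0.0074  0.0631] | tcp [0.5369 0.3301 0.1231] F [ 0.3  0.6 -1.9] w 0.0504 t 8.9 j6 0.56
```

```bash
python3 -m crank '-0.003 0.008 0 -0.009 -0.011 -0.012 1;-0.001 0.004 0.018 0 0 0 1;0 0 0.018 0 0 0 1;0 0 0.01 0 0 0 1;0 0 0 0 0 0 1;0 0 0 0 0 0 1'
python3 -c "
from h import *
go([.539,.340,.0545],180)"
```

```text
clock: 9.42
eef_pos: [0.5445, 0.3444, 0.0783]
tool_rot: [-0.0, 1.0, 0.003, 0.004]
ft_force: [0.9, 0.6, -1.2]
grip_width: 0.0507
turn [0.006 0.007 0.001] | shift in target frame [ 0.0055 -0.0044  0.0238] now frame [ 0.0057 -0.0045  0.0237] | tcp [0.5445 0.3444 0.0783] F [ 0.9  0.6 -1.2] w 0.0507 t 9.4 j6 0.56
```

```bash
python3 -m crank '0.005 -0.004 0.008 0.006 0.007 0 1;0 0 0.006 0 0 0 1;0 0 0.004 0 0 0 1;0 0 0 0 0 0 1;0 0 0 0 0 0 1'
python3 -c "
from h import *
go([.539,.340,.0545],180)"
```

```text
clock: 9.83
eef_pos: [0.54, 0.3408, 0.061]
tool_rot: [-0.0, 1.0, 0.001, 0.001]
ft_force: [-0.1, 0.0, -1.3]
grip_width: 0.0502
turn [0.002 0.003 0.001] | shift in target frame [ 0.001  -0.0008  0.0065] now frame [ 0.0011 -0.0008  0.0065] | tcp [0.54   0.3408 0.061 ] F [-0.1  0.  -1.3] w 0.0502 t 9.8 j6 0.56
```

```bash
python3 -m crank '0 0 0.003 0 0 0 1;0 0 0.003 0 0 0 1;0 0 0 0 0 0 1;0 0 0 0 0 0 1'; python3 -m crank '0 0 0.002 0 0 0 1;0 0 0.002 0 0 0 1;0 0 0 0 0 0 1'
```

```text
clock: 10.17
eef_pos: [0.5408, 0.3412, 0.0555]
tool_rot: [-0.0, 1.0, 0.001, 0.002]
ft_force: [-0.4, -0.1, -2.3]
grip_width: 0.0505
clock: 10.42
eef_pos: [0.5412, 0.3414, 0.0558]
tool_rot: [-0.0, 1.0, 0.002, 0.003]
ft_force: [-0.1, -0.1, -2.6]
grip_width: 0.0505
```

```bash
python3 -m crank '0 0 0.003 0 0 0 1;0 0 0.002 0 0 0 1'; python3 -m crank '0 0 0 0 0 0 1;0 0 0.002 0 0 0 1;0 0 0 0 0 0 1'
```

```text
clock: 10.58
eef_pos: [0.5422, 0.3418, 0.0549]
tool_rot: [-0.0, 1.0, 0.003, 0.005]
ft_force: [-6.6, -2.0, 12.4]
grip_width: 0.0506
clock: 10.83
eef_pos: [0.5433, 0.3424, 0.0553]
tool_rot: [-0.0, 1.0, 0.004, 0.007]
ft_force: [0.0, 0.5, -2.5]
grip_width: 0.0506
```

Contact was felt at 12 N, so the jar is on the floor. I'll open and retreat.

```bash
python3 -m crank '0 0 0.001 0 0 0 0.2;0 0 0 0 0 0 0;0 0 0 0 0 0 -0.5;0 0 0 0 0 0 -1;0 0 0 0 0 0 -1;0 0 0 0 0 0 -1;0 0 0 0 0 0 -1;0 0 0 0 0 0 -1;0 0 -0.02 0 0 0 -1;0 0 -0.035 0 0 0 -1;0 0 -0.035 0 0 0 -1;0 0 0 0 0 0 -1;0 0 0 0 0 0 -1'
python3 -c "
from h import *
go([.4415,.0015,.17],213)
print(snap('wrist','w4'))"
```

```text
clock: 11.92
eef_pos: [0.5412, 0.3411, 0.1428]
tool_rot: [-0.0, 1.0, 0.002, 0.004]
ft_force: [0.4, 0.2, -1.2]
grip_width: 0.0853
turn [ 0.001  0.009 -0.575] | shift in target frame [ 0.2686 -0.2305 -0.0272] now frame [ 0.0997 -0.3394 -0.0294] | tcp [0.5412 0.3411 0.1428] F [ 0.4  0.2 -1.2] w 0.0853 t 11.9 j6 0.56
{'fx': 392.1171766989037, 'fy': 392.1171766989037, 'cx': 325.8600543584375, 'cy': 239.83477481788012, 'eye': array([0.47161031, 0.34168049, 0.2690663 ]), 'rotation': array([0.70020278, 0.69994294, 0.10091089, 0.0980456 ])}
```

View pics/w4.png

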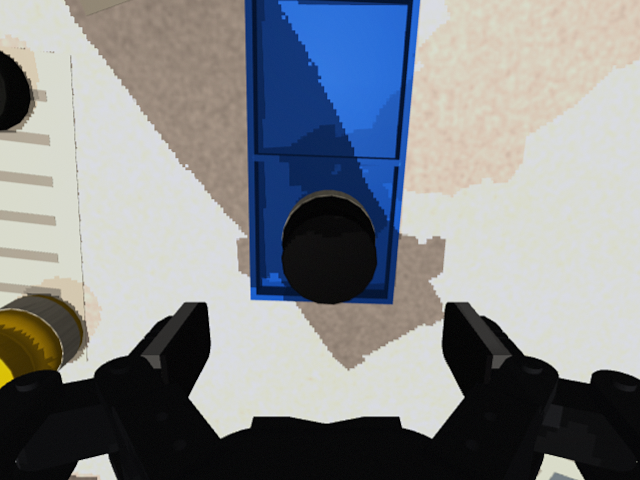

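The black jar stands in its compartment, with its lid at (329,257) between the divider and the end wall. Next is the baren.

```bash
python3 -m crank '0 0 -0.03 0 0 0 -1;0.0077 -0.026 -0.002 0 0 0 -1;0.0077 -0.026 -0.002 0 0 0 -1;0.0077 -0.026 -0.002 0 0 0 -1;0.0077 -0.026 -0.002 0 0 0 -1;0.0077 -0.026 -0.002 0 0 0 -1;0.0077 -0.026 -0.002 0 0 0 -1;0.0077 -0.026 -0.002 0 0 0 -1;0.0077 -0.026 -0.002 0 0 0 -1;0.0077 -0.026 -0.002 0 0 0 -1;0.0077 -0.026 -0.002 0 0 0 -1;0.0077 -0.026 -0.002 0 0 0 -1;0.0077 -0.026 -0.002 0 0 0 -1;0 0 0 0 0 -0.115 -1;0 0 0 0 0 -0.115 -1;0 0 0 0 0 -0.115 -1;0 0 0 0 0 -0.115 -1;0 0 0 0 0 -0.115 -1;0 0 0 0 0 0 -1'
python3 -c "
from h import *
go([.4415,.0015,.1],213)
print(snap('wrist','w5'))"
```

```text
clock: 13.55
eef_pos: [0.4351, 0.0134, 0.1775]
tool_rot: [-0.297, 0.955, 0.002, -0.007]
ft_force: [-0.2, -0.2, 0.6]
grip_width: 0.0852
turn [ 0.008 -0.013  0.026] | shift in target frame [ 0.0012 -0.0135  0.0775] now frame [ 0.0005 -0.0141  0.0774] | tcp [0.4351 0.0134 0.1775] F [-0.2 -0.2  0.6] w 0.0852 t 13.6 j6 -0.57
{'fx': 392.1171766989037, 'fy': 392.1171766989037, 'cx': 325.8600543584375, 'cy': 239.83477481788012, 'eye': array([ 0.38065359, -0.02421324,  0.30525578]), 'rotation': array([0.46221822, 0.87716582, 0.11701352, 0.05694099])}
```

View pics/w5.png

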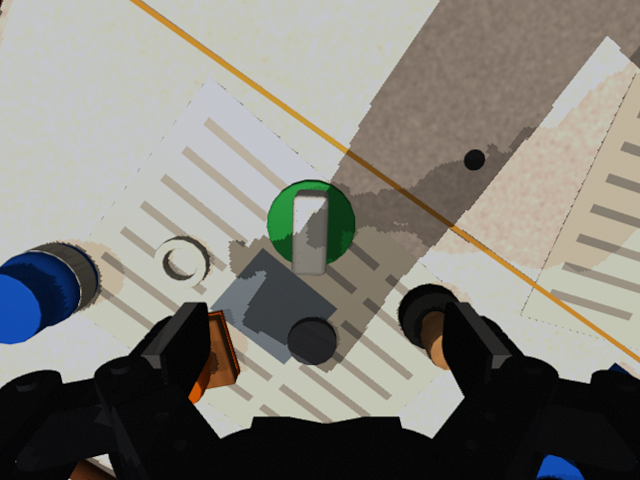

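The bar runs from (293,196) to (327,273), aligned with the image columns, so the yaw is right. Its centre is at (310,234).

Run:
```python
from h import *
c=viewer.calibration('wrist')
p=ray(c,310,234,.05);print(p,ray(c,311,223,.014));go([p[0],p[1],.04],214.5)
```

```text
[0.43802217 0.0050324  0.05      ] [0.43855603 0.00497545 0.014     ]
turn [ 0.008 -0.013 -0.004] | shift in target frame [ 0.0023 -0.0087  0.1374] now frame [ 0.0004 -0.0098  0.1374] | tcp [0.435  0.0135 0.1774] F [ 0.9  0.3 -0.6] w 0.0853 t 13.6 j6 -0.57
```

```bash
python3 -m crank '0.001 -0.005 0 0.008 -0.013 0 -1;0 -0.004 0.03 0 0 0 -1;0 0 0.03 0 0 0 -1;0 0 0.025 0 0 0 -1;0 0 0 0 0 0 -1;0 0 0 0 0 0 -1'
python3 -c "
from h import *
go([.439,.0045,.04],214.5)"
```

```text
clock: 14.1
eef_pos: [0.4414, 0.0042, 0.0901]
tool_rot: [-0.288, 0.958, -0.001, 0.003]
ft_force: [-0.0, -0.5, 0.8]
grip_width: 0.0854
turn [-0.005  0.006 -0.017] | shift in target frame [0.0018 0.0016 0.0501] now frame [0.0021 0.0018 0.0501] | tcp [0.4414 0.0042 0.0901] F [-0.  -0.5  0.8] w 0.0854 t 14.1 j6 -0.58
```

```bash
python3 -m crank '0.002 0.002 0.02 0 0.006 -0.017 -1;0 0 0.018 0 0 0 -1;0 0 0.008 0 0 0 -1;0 0 0.003 0 0 0 -1;0 0 0 0 0 0 -1'
python3 -c "
from h import *
go([.439,.0045,.04],214.5)"
```

```text
clock: 14.52
eef_pos: [0.4435, 0.0043, 0.0454]
tool_rot: [-0.295, 0.956, -0.004, 0.005]
ft_force: [-0.3, -0.2, 0.3]
grip_width: 0.0858
turn [-0.01   0.008 -0.004] | shift in target frame [0.0036 0.0027 0.0054] now frame [0.0036 0.0027 0.0054] | tcp [0.4435 0.0043 0.0454] F [-0.3 -0.2  0.3] w 0.0858 t 14.5 j6 -0.59
```

```bash
python3 -m crank '0.004 0.003 0.006 -0.01 0.008 0 -1;0 0 0 0 0 0 -1;0 0 0 0 0 0 1;0 0 0 0 0 0 1;0 0 0 0 0 0 1;0 0 0 0 0 0 1;0 0 0 0 0 0 1;0 0 0 0 0 0 1;0 0 0 0 0 0 1;0 0 0 0 0 0 1;0 0 0 0 0 0 1;0 0 0 0 0 0 1;0 0 0 0 0 0 1;0 0 0 0 0 0 1;0 0 0 0 0 0 1;0 0 0 0 0 0 1'
python3 -c "
from h import *
go([.439,.0045,.17],180)"
```

```text
clock: 15.85
eef_pos: [0.4421, 0.0046, 0.0436]
tool_rot: [-0.294, 0.956, -0.001, 0.004]
ft_force: [0.3, -0.0, -0.3]
grip_width: 0.0226
turn [-0.002  0.007  0.597] | shift in target frame [ 3.100e-03 -1.000e-04 -1.264e-01] now frame [ 0.0018  0.0012 -0.1264] | tcp [0.4421 0.0046 0.0436] F [ 0.3 -0.  -0.3] w 0.0226 t 15.8 j6 -0.59
```

```bash
python3 -m crank '0 0 -0.015 0 0 0 1;0 0 -0.025 0 0 0 1;0 0 -0.03 0 0 0.1 1;0 0 -0.03 0 0 0.1 1;0 0 -0.01 0 0 0.1 1;0 0 0 0 0 0.1 1;0 0 0 0 0 0.1 1;0 0 0 0 0 0.1 1;0 0 0 0 0 0 1;0 0 0 0 0 0 1'
python3 -c "
from h import *
go([.445,.342,.16],180)"
```

```text
clock: 16.68
eef_pos: [0.4367, 0.0045, 0.1554]
tool_rot: [0.015, 1.0, -0.0, -0.002]
ft_force: [-0.6, 0.4, -2.4]
grip_width: 0.0229
turn [-0.    -0.004 -0.029] | shift in target frame [-0.0083  0.3375 -0.0046] now frame [ 0.0016  0.3376 -0.0046] | tcp [0.4367 0.0045 0.1554] F [-0.6  0.4 -2.4] w 0.0229 t 16.7 j6 0.04
```

```bash
python3 -m crank '0 0.015 -0.003 0 0 -0.029 1;0 0.027 -0.003 0 0 0 1;-0.001 0.027 -0.003 0 0 0 1;-0.001 0.027 -0.003 0 0 0 1;-0.001 0.027 -0.003 0 0 0 1;-0.001 0.027 -0.003 0 0 0 1;-0.001 0.027 -0.003 0 0 0 1;-0.001 0.027 -0.003 0 0 0 1;-0.001 0.027 -0.003 0 0 0 1;-0.001 0.027 -0.003 0 0 0 1;-0.001 0.027 -0.003 0 0 0 1;-0.001 0.027 -0.003 0 0 0 1;0 0.022 -0.003 0 0 0 1;0 0.007 0 0 0 0 1;0 0 0 0 0 0 1;0 0 0 0 0 0 1'
python3 -c "
from h import *
go([.445,.342,.08],180)
snap('wrist','w6')"
```

```text
clock: 18.02
eef_pos: [0.4368, 0.3591, 0.1841]
tool_rot: [-0.018, 1.0, -0.005, -0.011]
ft_force: [0.1, -0.2, -1.5]
grip_width: 0.0227
turn [-0.01  -0.021  0.036] | shift in target frame [-0.0082 -0.0171  0.1041] now frame [-0.0098 -0.0164  0.1041] | tcp [0.4368 0.3591 0.1841] F [ 0.1 -0.2 -1.5] w 0.0227 t 18.0 j6 0.65
```

View pics/w6.png

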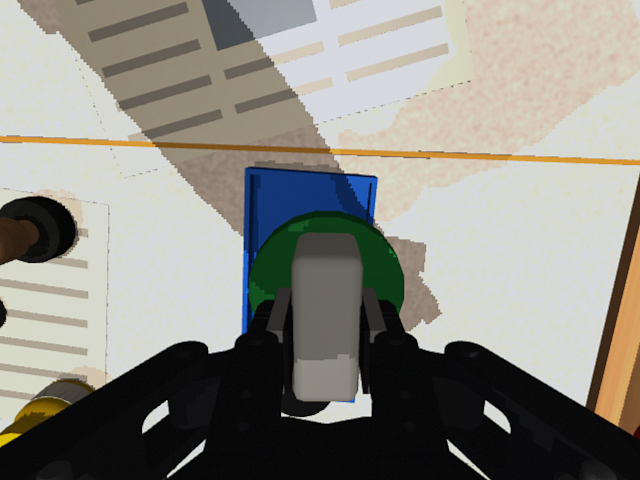

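The baren is held upright. The near end of the tray is visible with rim corners at (247,168) and (377,177). I'll centre and descend.

```bash
python3 -c "
from h import *
c=viewer.calibration('wrist')
print(ray(c,247,168,.02),ray(c,377,177,.02))"
python3 -m crank '0 0 0 -0.01 -0.021 0.036 1;-0.006 -0.009 0.01 0 0 0 1;-0.006 -0.009 0.02 0 0 0 1;0 0 0.025 0 0 0 1;0 0 0.02 0 0 0 1;0 0 0.01 0 0 0 1;0 0 0 0 0 0 1;0 0 0 0 0 0 1'
python3 -c "
from h import *
go([.448,.342,.0476],180)"
```

```text
[0.39385462 0.29851857 0.02      ] [0.39697751 0.39452313 0.02      ]
clock: 18.73
eef_pos: [0.4509, 0.3245, 0.0929]
tool_rot: [0.004, 1.0, -0.004, -0.002]
ft_force: [1.0, -0.3, -1.9]
grip_width: 0.0229
turn [-0.008 -0.004 -0.008] | shift in target frame [0.0029 0.0175 0.0453] now frame [0.0029 0.0178 0.0452] | tcp [0.4509 0.3245 0.0929] F [ 1.  -0.3 -1.9] w 0.0229 t 18.7 j6 0.63
```

```bash
python3 -m crank '0.003 0.01 0 -0.008 -0.004 -0.008 1;0 0.006 0.008 0 0 0 1;0 0 0.008 0 0 0 1;0 0 0.004 0 0 0 1;0 0 0 0 0 0 1;0 0 0 0 0 0 1'
python3 -c "
from h import *
go([.447,.342,.0476],180)"
```

```text
clock: 19.23
eef_pos: [0.4499, 0.3418, 0.0736]
tool_rot: [-0.0, 1.0, 0.002, 0.002]
ft_force: [0.2, -0.1, -1.5]
grip_width: 0.0231
turn [0.004 0.005 0.001] | shift in target frame [0.0029 0.0002 0.026 ] now frame [0.003  0.0001 0.026 ] | tcp [0.4499 0.3418 0.0736] F [ 0.2 -0.1 -1.5] w 0.0231 t 19.2 j6 0.65
```

```bash
python3 -m crank '0.003 0 0.008 0.004 0.005 0 1;0 0 0.007 0 0 0 1;0 0 0.005 0 0 0 1;0 0 0 0 0 0 1;0 0 0 0 0 0 1'; python3 -m crank '0 0 0.004 0 0 0 1;0 0 0.002 0 0 0 1;0 0 0 0 0 0 1'
```

```text
clock: 19.65
eef_pos: [0.4465, 0.3423, 0.0518]
tool_rot: [-0.001, 1.0, -0.0, -0.0]
ft_force: [0.2, -0.1, -2.1]
grip_width: 0.023
clock: 19.9
eef_pos: [0.4471, 0.3429, 0.0483]
tool_rot: [-0.001, 1.0, 0.001, 0.001]
ft_force: [-0.1, 0.3, -2.7]
grip_width: 0.0229
```

```bash
python3 -m crank '0 0 0.003 0 0 0 1;0 0 0.001 0 0 0 1'; python3 -m crank '0 0 0.002 0 0 0 1'; python3 -m crank '0 0 0 0 0 0 1'
```

```text
clock: 20.07
eef_pos: [0.4478, 0.3436, 0.0478]
tool_rot: [-0.001, 1.0, 0.002, 0.002]
ft_force: [0.3, -0.0, -0.6]
grip_width: 0.0228
clock: 20.15
eef_pos: [0.4479, 0.3438, 0.0476]
tool_rot: [-0.001, 1.0, 0.002, 0.003]
ft_force: [-6.8, -2.7, 19.1]
grip_width: 0.0226
clock: 20.23
eef_pos: [0.4481, 0.3438, 0.0482]
tool_rot: [-0.001, 1.0, 0.002, 0.003]
ft_force: [0.3, 0.3, -1.7]
grip_width: 0.023
```

```bash
python3 -m crank '0 0 0.001 0 0 0 0.5;0 0 0 0 0 0 0;0 0 0 0 0 0 -0.5;0 0 0 0 0 0 -1;0 0 0 0 0 0 -1;0 0 0 0 0 0 -1;0 0 0 0 0 0 -1;0 0 0 0 0 0 -1;0 0 0 0 0 0 -1;0 0 0 0 0 0 -1;0 0 -0.02 0 0 0 -1;0 0 -0.035 0 0 0 -1;0 0 -0.035 0 0 0 -1;0 0 -0.035 0 0 0 -1;0 0 0 0 0 0 -1;0 0 0 0 0 0 -1'
python3 -c "
from h import *
go([.4487,.127,.17],180)
print(snap('wrist','w7'))"
```

```text
clock: 21.57
eef_pos: [0.4463, 0.3422, 0.1735]
tool_rot: [-0.001, 1.0, 0.001, 0.0]
ft_force: [-0.6, -0.1, -0.4]
grip_width: 0.085
turn [0.001 0.001 0.001] | shift in target frame [-0.0024 -0.2152  0.0035] now frame [-0.0021 -0.2152  0.0032] | tcp [0.4463 0.3422 0.1735] F [-0.6 -0.1 -0.4] w 0.085 t 21.6 j6 0.65
{'fx': 392.1171766989037, 'fy': 392.1171766989037, 'cx': 325.8600543584375, 'cy': 239.83477481788012, 'eye': array([0.37769462, 0.34302124, 0.30023959]), 'rotation': array([0.70015875, 0.70071582, 0.0974418 , 0.09633358])}
```

View pics/w7.png

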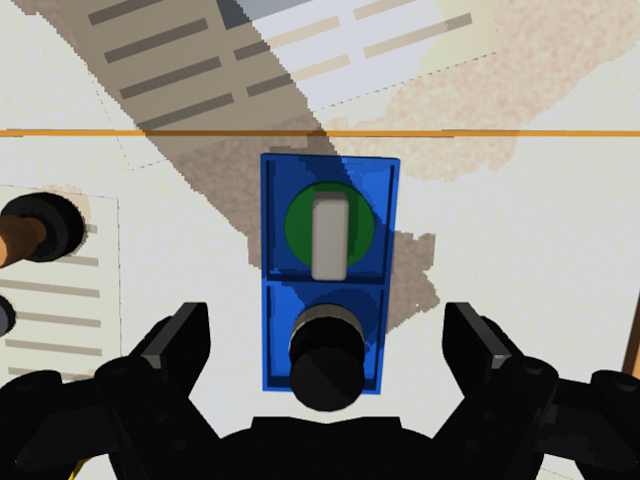

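The blue tray is complete: the baren lies flat in the near compartment at (330,225) and the black jar is in the far one. Next is the dabber.

```bash
python3 -m crank '0 -0.015 0 0 0 0 -1;0 -0.027 0 0 0 0 -1;0 -0.027 0 0 0 0 -1;0 -0.027 0 0 0 0 -1;0 -0.027 0 0 0 0 -1;0 -0.027 0 0 0 0 -1;0 -0.027 0 0 0 0 -1;0 -0.02 0 0 0 0 -1;0 -0.01 0 0 0 0 -1;0 0 0 0 0 0 -1;0 0 0 0 0 0 -1'
python3 -c "
from h import *
go([.4487,.127,.053],180)"
```

```text
clock: 22.53
eef_pos: [0.4362, 0.1177, 0.1591]
tool_rot: [-0.001, 1.0, -0.005, -0.011]
ft_force: [0.4, 0.3, -0.8]
grip_width: 0.0856
turn [-0.009 -0.021  0.001] | shift in target frame [-0.0125  0.0093  0.1061] now frame [-0.0148  0.0102  0.1057] | tcp [0.4362 0.1177 0.1591] F [ 0.4  0.3 -0.8] w 0.0856 t 22.5 j6 0.26
```

```bash
python3 -m crank '-0.006 0.004 0 -0.009 -0.021 0 -1;-0.005 0.003 0.02 0 0 0 -1;0 0 0.02 0 0 0 -1;0 0 0 0 0 0 -1;0 0 0 0 0 0 -1'
python3 -c "
from h import *
go([.4487,.127,.053],180)
c=snap('wrist','w8');print(c['eye'],c['rotation'])"
```

```text
clock: 22.95
eef_pos: [0.4485, 0.1284, 0.1168]
tool_rot: [-0.002, 1.0, 0.002, 0.002]
ft_force: [-0.0, -0.3, 0.5]
grip_width: 0.0851
turn [0.003 0.004 0.005] | shift in target frame [-0.0002 -0.0014  0.0638] now frame [ 0.     -0.0016  0.0638] | tcp [0.4485 0.1284 0.1168] F [-0.  -0.3  0.5] w 0.0851 t 22.9 j6 0.27
[0.37943247 0.12877454 0.24333205] [0.69883434 0.70171177 0.09940766 0.09669161]
```

View pics/w8.png

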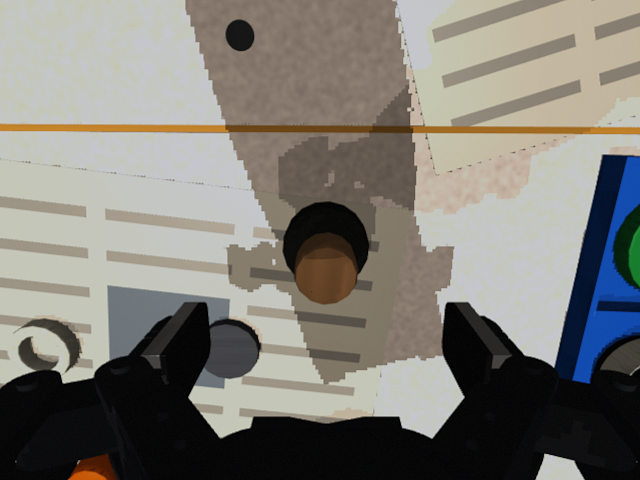

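The dabber is centred between the jaws, with its handle top at about (326,272).

```bash
python3 -c "
from h import *
c=cal([0.37943247,0.12877454,0.24333205],[0.69883434,0.70171177,0.09940766,0.09669161])
print(ray(c,326,272,.066),ray(c,325,246,.02))"
python3 -m crank '0 0 0.02 0 0 0 -1;0 0 0.02 0 0 0 -1;0 0 0.01 0 0 0 -1;0 0 0.004 0 0 0 -1;0 0 0 0 0 0 -1'
python3 -c "
from h import *
go([.4487,.127,.053],180)"
```

```text
[0.44619328 0.12972106 0.066     ] [0.44703834 0.1292948  0.02      ]
clock: 23.42
eef_pos: [0.4527, 0.1324, 0.0663]
tool_rot: [-0.005, 1.0, 0.003, 0.007]
ft_force: [0.4, 1.5, 1.2]
grip_width: 0.0854
turn [0.007 0.014 0.009] | shift in target frame [ 0.004  -0.0054  0.0133] now frame [ 0.0043 -0.0054  0.0132] | tcp [0.4527 0.1324 0.0663] F [0.4 1.5 1.2] w 0.0854 t 23.4 j6 0.27
```

Dabber at about (0.447,0.129).

```bash
python3 -m crank '0.006 -0.004 0.007 0.007 0.014 0.009 -1;0.001 0 0.005 0 0 0 -1;0 0 0 0 0 0 -1;0 0 0 0 0 0 1;0 0 0 0 0 0 1;0 0 0 0 0 0 1;0 0 0 0 0 0 1;0 0 0 0 0 0 1;0 0 0 0 0 0 1;0 0 0 0 0 0 1;0 0 0 0 0 0 1;0 0 0 0 0 0 1;0 0 0 0 0 0 1;0 0 0 0 0 0 1;0 0 0 0 0 0 1;0 0 0 0 0 0 1'
python3 -c "
from h import *
go([.4487,.127,.17],180)"
```

```text
clock: 24.75
eef_pos: [0.4483, 0.1291, 0.0573]
tool_rot: [0.0, 1.0, 0.001, 0.003]
ft_force: [-0.1, 0.8, -0.3]
grip_width: 0.0303
turn [ 0.001  0.006 -0.   ] | shift in target frame [-0.0004 -0.0021 -0.1127] now frame [-0.0011 -0.002  -0.1127] | tcp [0.4483 0.1291 0.0573] F [-0.1  0.8 -0.3] w 0.0303 t 24.8 j6 0.28
```

```bash
python3 -m crank '0 0 -0.015 0 0.006 0 1;0 0 -0.03 0 0 0 1;0 0 -0.03 0 0 0 1;0 0 -0.035 0 0 0 1;0 -0.015 0 0 0 0 1;0 -0.027 -0.001 0 0 0 1;0 -0.027 -0.001 0 0 0 1;0 -0.027 -0.001 0 0 0 1;0 -0.027 -0.001 0 0 0 1;0 -0.027 -0.001 0 0 0 1;0 -0.027 -0.001 0 0 0 1;0 -0.027 -0.001 0 0 0 1;0 -0.027 -0.001 0 0 0 1;0 -0.027 -0.001 0 0 0 1;0 -0.027 -0.001 0 0 0 1;0 -0.027 -0.001 0 0 0 1;0 -0.027 -0.001 0 0 0 1;0 -0.027 -0.001 0 0 0 1;0 0 0 0 0 0 1;0 0 0 0 0 0 1'
python3 -c "
from h import *
go([.463,-.302,.12],185)"
```

```text
clock: 26.42
eef_pos: [0.4458, -0.2533, 0.1816]
tool_rot: [-0.003, 1.0, 0.001, -0.004]
ft_force: [0.0, 0.1, -2.0]
grip_width: 0.0302
turn [ 0.001 -0.008 -0.082] | shift in target frame [-0.0128 -0.05    0.0616] now frame [-0.0174 -0.0489  0.0614] | tcp [ 0.4458 -0.2533  0.1816] F [ 0.   0.1 -2. ] w 0.0302 t 26.4 j6 -0.52
```

```bash
python3 -m crank '-0.004 -0.012 0 0 -0.008 -0.08 1;-0.004 -0.018 0 0 0 0 1;-0.004 -0.013 0.015 0 0 0 1;-0.001 -0.004 0.025 0 0 0 1;0 0 0.01 0 0 0 1;0 0 0 0 0 0 1;0 0 0 0 0 0 1'
python3 -c "
from h import *
go([.463,-.302,.0613],185)
c=snap('wrist','w9');print(list(c['eye']),list(c['rotation']))"
```

```text
clock: 27.0
eef_pos: [0.4622, -0.2955, 0.1286]
tool_rot: [-0.047, 0.999, 0.002, -0.001]
ft_force: [-0.4, -0.0, -1.9]
grip_width: 0.0302
turn [ 0.005 -0.002  0.007] | shift in target frame [-0.0002 -0.0065  0.0673] now frame [-0.0003 -0.0069  0.0673] | tcp [ 0.4622 -0.2955  0.1286] F [-0.4 -0.  -1.9] w 0.0302 t 27.0 j6 -0.66
[np.float64(0.3942468741289115), np.float64(-0.3014717159114788), np.float64(0.25557370711422034)] [np.float64(0.6670709983120563), np.float64(0.7325085953609107), np.float64(0.10213619012078486), np.float64(0.08953010443952888)]
```

View pics/w9.png

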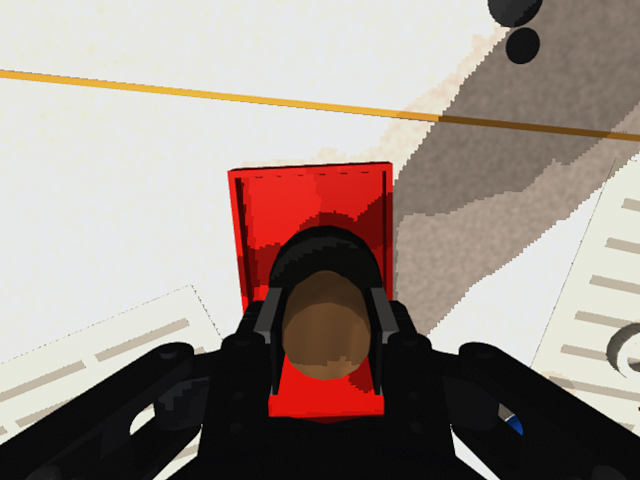

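The near rim corners of the red tray are at (228,170) and (392,162), and the dabber is held upright.

```bash
python3 -c "
from h import *
c=cal([0.39424687,-0.30147172,0.25557371],[0.667071,0.73250860,0.10213619,0.08953010])
a,b=ray(c,228,170,.02)[:2],ray(c,392,162,.02)[:2];m=(a+b)/2;e=b-a;e/=np.linalg.norm(e);n=np.array([e[1],-e[0]])
print(a,b,m+n*.049,m+n*.143,np.linalg.norm(b-a))"
python3 -m crank '0 -0.004 0.015 0.005 0 0.007 1;0 -0.003 0.015 0 0 0 1;0 0 0.01 0 0 0 1;0 0 0 0 0 0 1;0 0 0 0 0 0 1'
python3 -c "
from h import *
go([.463,-.302,.0613],185)"
```

```text
[ 0.42219447 -0.35596233] [ 0.40844523 -0.25962692] [ 0.46382829 -0.30087138] [ 0.55688529 -0.28759003] 0.09731163321974891
clock: 27.47
eef_pos: [0.4658, -0.3008, 0.0926]
tool_rot: [-0.046, 0.999, -0.002, 0.002]
ft_force: [-0.5, 0.0, -1.4]
grip_width: 0.0305
turn [-0.004  0.005  0.004] | shift in target frame [ 0.0029 -0.0009  0.0313] now frame [ 0.0031 -0.0008  0.0313] | tcp [ 0.4658 -0.3008  0.0926] F [-0.5  0.  -1.4] w 0.0305 t 27.5 j6 -0.66
```

Estimates agree: near (0.463,-0.301), far (0.557,-0.288).

```bash
python3 -m crank '0.003 0 0.01 -0.004 0.005 0 1;0 0 0.008 0 0 0 1;0 0 0.006 0 0 0 1;0 0 0 0 0 0 1;0 0 0 0 0 0 1'; python3 -m crank '0 0 0.003 0 0 0 1;0 0 0.002 0 0 0 1;0 0 0 0 0 0 1'
```

```text
clock: 27.88
eef_pos: [0.464, -0.3013, 0.0691]
tool_rot: [-0.046, 0.999, -0.001, 0.001]
ft_force: [0.5, -0.9, -2.2]
grip_width: 0.0302
clock: 28.13
eef_pos: [0.4642, -0.3015, 0.0638]
tool_rot: [-0.046, 0.999, -0.001, 0.001]
ft_force: [0.6, -0.4, -2.2]
grip_width: 0.0302
```

```bash
python3 -m crank '0 0 0.003 0 0 0 1;0 0 0 0 0 0 1'; python3 -m crank '0 0 0.003 0 0 0 1'; python3 -m crank '0 0 0.002 0 0 0 1'
```

```text
clock: 28.3
eef_pos: [0.4649, -0.302, 0.0616]
tool_rot: [-0.046, 0.999, -0.002, 0.002]
ft_force: [0.3, 0.1, -1.6]
grip_width: 0.0304
clock: 28.38
eef_pos: [0.4656, -0.3025, 0.0612]
tool_rot: [-0.046, 0.999, -0.002, 0.003]
ft_force: [-9.5, 4.0, 34.5]
grip_width: 0.0304
clock: 28.47
eef_pos: [0.4656, -0.3024, 0.0613]
tool_rot: [-0.046, 0.999, -0.002, 0.004]
ft_force: [-4.5, 3.0, 11.6]
grip_width: 0.0298
```

```bash
python3 -m crank '0 0 0 0 0 0 0.5;0 0 0 0 0 0 0;0 0 0 0 0 0 -0.5;0 0 0 0 0 0 -1;0 0 0 0 0 0 -1;0 0 0 0 0 0 -1;0 0 0 0 0 0 -1;0 0 0 0 0 0 -1;0 0 0 0 0 0 -1;0 0 0 0 0 0 -1;0 0 -0.02 0 0 0 -1;0 0 -0.035 0 0 0 -1;0 0 -0.035 0 0 0 -1;0 0 -0.03 0 0 0 -1;0 0 0 0 0 0 -1;0 0 0 0 0 0 -1'
python3 -c "
from h import *
go([.6179,.1292,.18],180)"
```

```text
clock: 29.8
eef_pos: [0.4634, -0.3011, 0.184]
tool_rot: [-0.046, 0.999, -0.001, 0.002]
ft_force: [-1.4, -0.0, 0.4]
grip_width: 0.0856
turn [-0.002  0.003  0.092] | shift in target frame [-0.1545  0.4303  0.004 ] now frame [-0.1935  0.4142  0.0038] | tcp [ 0.4634 -0.3011  0.184 ] F [-1.4 -0.   0.4] w 0.0856 t 29.8 j6 -0.67
```

```bash
python3 -m crank '0 0.015 0 0 0 0.05 -1;-0.008 0.027 -0.001 0 0 0.04 -1;-0.01 0.027 -0.001 0 0 0 -1;-0.01 0.027 -0.001 0 0 0 -1;-0.01 0.027 -0.001 0 0 0 -1;-0.01 0.027 -0.001 0 0 0 -1;-0.01 0.027 -0.001 0 0 0 -1;-0.01 0.027 -0.001 0 0 0 -1;-0.01 0.027 -0.001 0 0 0 -1;-0.01 0.027 -0.001 0 0 0 -1;-0.01 0.027 -0.001 0 0 0 -1;-0.01 0.027 -0.001 0 0 0 -1;-0.01 0.027 -0.001 0 0 0 -1;-0.01 0.027 -0.001 0 0 0 -1;-0.01 0.02 -0.001 0 0 0 -1;-0.01 0.015 0 0 0 0 -1;0 0 0 0 0 0 -1;0 0 0 0 0 0 -1'
python3 -c "
from h import *
go([.6179,.1292,.12],180)"
```

```text
clock: 31.3
eef_pos: [0.6084, 0.1182, 0.1742]
tool_rot: [0.003, 1.0, -0.001, -0.012]
ft_force: [-0.1, 0.2, 0.3]
grip_width: 0.0858
turn [-0.003 -0.025 -0.007] | shift in target frame [-0.0095  0.011   0.0542] now frame [-0.0107  0.0113  0.0539] | tcp [0.6084 0.1182 0.1742] F [-0.1  0.2  0.3] w 0.0858 t 31.3 j6 0.2
```

```bash
python3 -m crank '-0.005 0.004 0 -0.003 -0.025 0 -1;-0.004 0.004 0.02 0 0 0 -1;0 0 0.02 0 0 0 -1;0 0 0 0 0 0 -1;0 0 0 0 0 0 -1'
python3 -c "
from h import *
go([.6179,.1292,.05],180)
c=snap('wrist','w10');print([float(v) for v in [*c['eye'],*c['rotation']]])"
```

```text
clock: 31.72
eef_pos: [0.6149, 0.1227, 0.1296]
tool_rot: [0.005, 1.0, -0.001, -0.002]
ft_force: [0.1, 0.7, 0.3]
grip_width: 0.0852
turn [-0.002 -0.004 -0.01 ] | shift in target frame [-0.003   0.0065  0.0796] now frame [-0.0033  0.0067  0.0796] | tcp [0.6149 0.1227 0.1296] F [0.1 0.7 0.3] w 0.0852 t 31.7 j6 0.21
[0.5469021527088687, 0.12480069230153583, 0.2567413409733033, 0.7040746116451033, 0.6973017258497543, 0.09375359066527786, 0.09622634047452243]
```

View pics/w10.png

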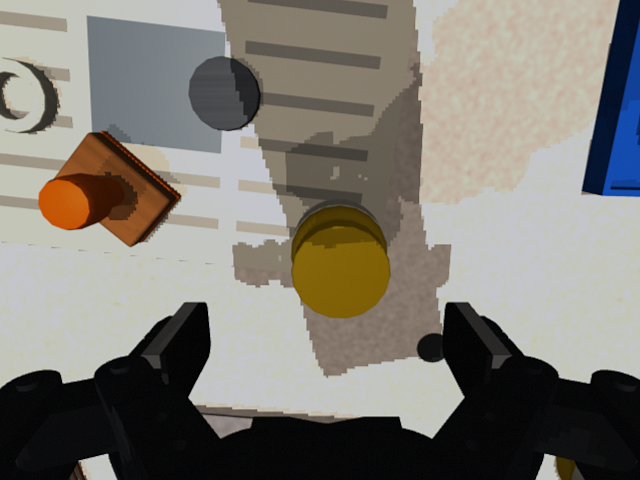

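The yellow lid centre is at (341,268), r about 49 px.

```bash
python3 -c "
from h import *
c=cal([0.54690215,0.12480069,0.25674134],[0.70407461,0.69730173,0.09375359,0.09622634])
print(ray(c,341,268,.066))"
python3 -m crank '0 0.004 0.015 -0.002 -0.004 0 -1;0 0.003 0.02 0 0 0 -1;0 0 0.02 0 0 0 -1;0 0 0.01 0 0 0 -1;0 0 0 0 0 0 -1;0 0 0 0 0 0 -1'
python3 -c "
from h import *
go([.6165,.13,.05],180)"
```

```text
[0.61469776 0.13150463 0.066     ]
clock: 32.27
eef_pos: [0.6179, 0.1268, 0.0698]
tool_rot: [0.007, 1.0, 0.001, 0.004]
ft_force: [1.5, 0.3, -0.6]
grip_width: 0.0852
turn [ 0.001  0.008 -0.015] | shift in target frame [0.0014 0.0032 0.0198] now frame [0.0016 0.0032 0.0198] | tcp [0.6179 0.1268 0.0698] F [ 1.5  0.3 -0.6] w 0.0852 t 32.3 j6 0.22
```

```bash
python3 -m crank '0.002 0.004 0.01 0.001 0.008 -0.015 -1;0.001 0 0.008 0 0 0 -1;0 0 0.003 0 0 0 -1;0 0 0 0 0 0 -1;0 0 0 0 0 0 1;0 0 0 0 0 0 1;0 0 0 0 0 0 1;0 0 0 0 0 0 1;0 0 0 0 0 0 1;0 0 0 0 0 0 1;0 0 0 0 0 0 1;0 0 0 0 0 0 1;0 0 0 0 0 0 1;0 0 0 0 0 0 1;0 0 0 0 0 0 1;0 0 0 0 0 0 1'
python3 -c "
from h import *
go([.557,-.288,.18],185)"
```

```text
clock: 33.6
eef_pos: [0.618, 0.131, 0.0522]
tool_rot: [-0.001, 1.0, 0.0, 0.004]
ft_force: [-0.3, -0.6, -0.6]
grip_width: 0.0504
turn [-0.     0.007 -0.086] | shift in target frame [ 0.0973 -0.4121 -0.1278] now frame [ 0.0606 -0.4189 -0.1284] | tcp [0.618  0.131  0.0522] F [-0.3 -0.6 -0.6] w 0.0504 t 33.6 j6 0.21
```

```bash
python3 -m crank '0 0 -0.015 0 0.007 0 1;0 0 -0.03 0 0 0 1;0 0 -0.035 0 0 0 1;0 0 -0.035 0 0 0 1;0 0 -0.015 0 0 0 1;0.002 -0.015 0 0 0 0 1;0.004 -0.027 -0.002 0 0 0 1;0.004 -0.027 -0.002 0 0 0 1;0.004 -0.027 -0.002 0 0 0 1;0.004 -0.027 -0.002 0 0 0 1;0.004 -0.027 -0.002 0 0 0 1;0.004 -0.027 -0.002 0 0 0 1;0.004 -0.027 -0.002 0 0 0 1;0.004 -0.027 -0.002 0 0 0 1;0.004 -0.027 -0.002 0 0 0 1;0.004 -0.027 -0.002 0 0 0 1;0.004 -0.027 -0.002 0 0 0 1;0.004 -0.027 -0.002 0 0 0 1;0.003 -0.027 0 0 0 0 1;0 0 0 0 0 0 1'
python3 -c "
from h import *
go([.557,-.288,.15],185)"
```

```text
clock: 35.27
eef_pos: [0.5481, -0.2556, 0.1898]
tool_rot: [-0.002, 1.0, 0.0, -0.021]
ft_force: [0.4, 0.4, -3.4]
grip_width: 0.0503
turn [ 0.003 -0.042 -0.083] | shift in target frame [-0.0061 -0.0331  0.0398] now frame [-0.0104 -0.0325  0.0394] | tcp [ 0.5481 -0.2556  0.1898] F [ 0.4  0.4 -3.4] w 0.0503 t 35.3 j6 -0.43
```

```bash
python3 -m crank '0 -0.01 0 0.003 -0.042 -0.083 1;-0.002 -0.011 0.01 0 0 0 1;-0.002 -0.008 0.02 0 0 0 1;0 0 0.02 0 0 0 1;0 0 0 0 0 0 1;0 0 0 0 0 0 1'
python3 -c "
from h import *
go([.557,-.288,.0562],185)"
```

```text
clock: 35.77
eef_pos: [0.5485, -0.2885, 0.1301]
tool_rot: [-0.039, 0.999, 0.003, -0.005]
ft_force: [1.3, -1.1, -2.5]
grip_width: 0.05
turn [ 0.006 -0.009 -0.009] | shift in target frame [-0.0086 -0.0002  0.0739] now frame [-0.0092 -0.0006  0.0738] | tcp [ 0.5485 -0.2885  0.1301] F [ 1.3 -1.1 -2.5] w 0.05 t 35.8 j6 -0.56
```

```bash
python3 -m crank '-0.006 0 0.008 0.006 -0.009 0 1;-0.002 0 0.02 0 0 0 1;0 0 0.015 0 0 0 1;0 0 0.005 0 0 0 1;0 0 0 0 0 0 1;0 0 0 0 0 0 1'
python3 -c "
from h import *
go([.558,-.288,.0562],185)
snap('wrist','w11')"
```

```text
clock: 36.27
eef_pos: [0.5578, -0.2862, 0.0821]
tool_rot: [-0.039, 0.999, 0.0, -0.001]
ft_force: [0.1, -0.5, -2.6]
grip_width: 0.0499
turn [ 0.    -0.001 -0.01 ] | shift in target frame [-0.0001 -0.0019  0.0259] now frame [-0.0001 -0.0019  0.0259] | tcp [ 0.5578 -0.2862  0.0821] F [ 0.1 -0.5 -2.6] w 0.0499 t 36.3 j6 -0.55
```

View pics/w11.png

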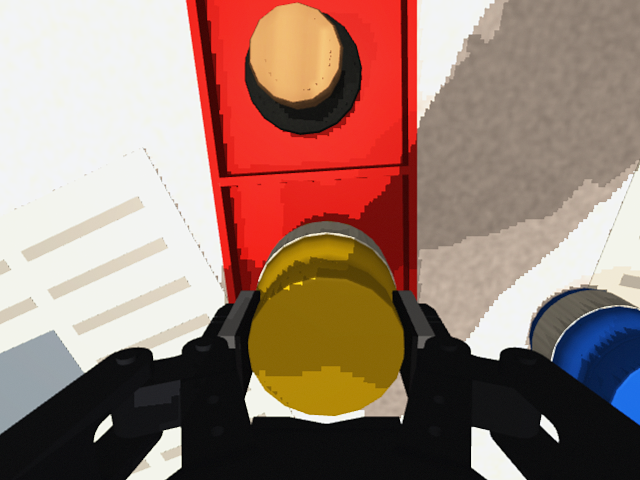

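The dabber stands in the near compartment at (303,70). The yellow jar is centred over the far compartment, and the blue jar is clear to the right. I'll lower the jar.

```bash
python3 -m crank '0 -0.002 0.01 0 0 0 1;0 0 0.006 0 0 0 1;0 0 0.004 0 0 0 1;0 0 0 0 0 0 1;0 0 0 0 0 0 1'; python3 -m crank '0 0 0.003 0 0 0 1;0 0 0 0 0 0 1'
```

```text
clock: 36.73
eef_pos: [0.5602, -0.2894, 0.064]
tool_rot: [-0.039, 0.999, -0.002, 0.002]
ft_force: [-0.4, 0.2, -2.9]
grip_width: 0.0507
clock: 36.9
eef_pos: [0.5602, -0.2895, 0.061]
tool_rot: [-0.038, 0.999, -0.002, 0.002]
ft_force: [0.5, -0.0, -2.6]
grip_width: 0.0499
```

```bash
python3 -m crank '0.001 0 0.003 0 0 0 1;0 0 0 0 0 0 1'; python3 -m crank '0.001 0 0.003 0 0 0 1';python3 -m crank '0 0 0.002 0 0 0 1';python3 -m crank '0 0 0.001 0 0 0 1'
```

```text
clock: 37.07
eef_pos: [0.5593, -0.2897, 0.058]
tool_rot: [-0.038, 0.999, -0.002, 0.002]
ft_force: [-0.6, -0.5, -3.0]
grip_width: 0.0501
clock: 37.15
eef_pos: [0.5593, -0.2903, 0.0561]
tool_rot: [-0.038, 0.999, -0.002, 0.004]
ft_force: [-2.2, 2.8, 22.8]
grip_width: 0.0503
clock: 37.23
eef_pos: [0.5595, -0.2902, 0.0561]
tool_rot: [-0.038, 0.999, -0.002, 0.004]
ft_force: [-7.0, 4.1, 15.4]
grip_width: 0.0502
clock: 37.32
eef_pos: [0.5596, -0.2903, 0.0563]
tool_rot: [-0.038, 0.999, -0.003, 0.005]
ft_force: [-0.7, -0.7, -2.0]
grip_width: 0.0501
```

Contact at 0.056, as predicted. I'll release, lift and check.

```bash
python3 -m crank '0 0 0.001 0 0 0 0.2;0 0 0 0 0 0 0;0 0 0 0 0 0 -0.5;0 0 0 0 0 0 -1;0 0 0 0 0 0 -1;0 0 0 0 0 0 -1;0 0 0 0 0 0 -1;0 0 0 0 0 0 -1;0 0 -0.02 0 0 0 -1;0 0 -0.035 0 0 0 -1;0 0 -0.035 0 0 0 -1;0 0 -0.035 0 0 0 -1;0 0 0 0 0 0 -1;0.02 0 -0.02 0 0 0 -1;0.03 0 -0.02 0 0 0 -1;0.03 0 -0.02 0 0 0 -1;0.03 0 -0.02 0 0 0 -1;0.03 0 0 0 0 0 -1;0.03 0 0 0 0 0 -1;0.03 0 0 0 0 0 -1'
python3 -m crank '0.03 0 0 0 0 0 -1;0.03 0 0 0 0 0 -1;0 0 0 0 0 0 -1;0 0 0 0 0 0 -1;0 0 0 0 0 0 -1;0 0 0 0 0 0 -1'
python3 - <<'E'
from h import *
a=snap('top','top2',(100,170,490,320),2);snap('scene','scene2')
im=np.vstack([cv2.imread('pics/top2.png'),cv2.resize(cv2.imread('pics/scene2.png')[120:460,100:560],(780,300),interpolation=cv2.INTER_AREA)])
cv2.imwrite('pics/final.png',im)
E
```

```text
clock: 38.98
eef_pos: [0.3578, -0.3058, 0.2653]
tool_rot: [-0.043, 0.999, -0.005, 0.008]
ft_force: [-0.4, -0.8, -0.1]
grip_width: 0.0854
clock: 39.48
eef_pos: [0.2909, -0.3111, 0.2661]
tool_rot: [-0.04, 0.999, -0.008, 0.009]
ft_force: [0.8, 0.8, 0.7]
grip_width: 0.0857
```

View pics/final.png

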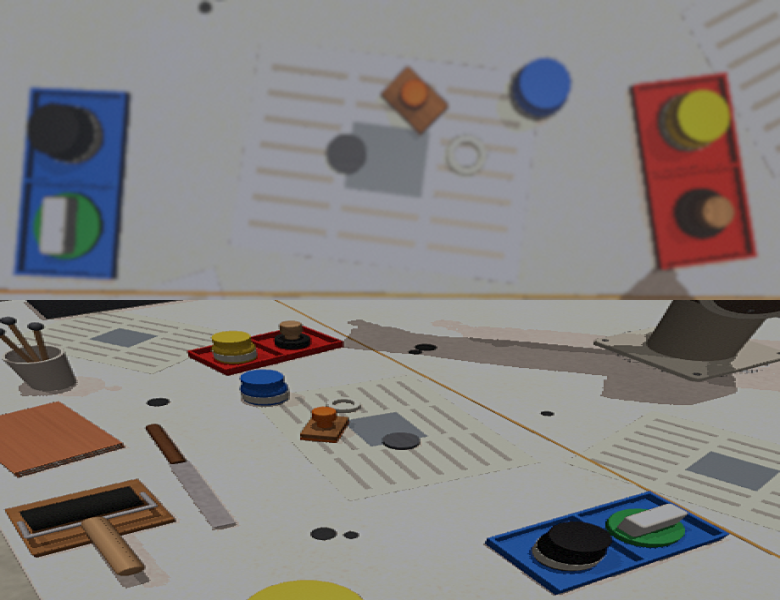

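All four are upright in their own compartments. The stamp (414,94) and the blue jar (545,84) are on their original pixels, and the arm is clear.

```bash
python3 -c "
from h import *
print(order.job_done())"
```

```text
the job is handed in; nothing more can be done
None
```

I packed both kits and handed the job in at about 40 s of the 112 s allowed. In the blue tray, the black ink jar is in the far compartment and the baren in the near one. In the red tray, the small yellow jar is in the far compartment and the dabber in the near one.

I lowered each item until the wrist force showed it touching the tray floor (peaks of 12–35 N), and only then opened the fingers. The gripper read about 50 mm on both jars rather than 58 mm, because I gripped them by the narrower lid; both held without slipping.

My last top and scene pictures show all four items upright in their own compartments, the blue jar and stamp at their starting pixel positions, and the arm clear. I judged upright by eye from those pictures and did not measure tilt. The blue tray's position differed by about 5 mm between the top and wrist cameras, so I aimed between the two, well inside the clearances. No check failed, and the hand-in gave no verdict.

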